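Start the bench dust extractor with its pull knob

ROBOT

A 7-joint arm with a two-finger parallel gripper is mounted at the origin on a cart in front of the work surface, level with it; the furniture and walls round the work are solid. World frame = base frame: x ahead of the robot, y to its left, z up, the work surface at z = 0. Lengths are in m, angles in rad, forces in N, time in s.
With the tool pointing down it reaches from about 0.425 to 0.925 m from the base axis. Payload 6.8 kg.
Tool frame: the origin (TCP) lies midway between the tips of the shut fingers; the grasp point (between the pads) lies 19 mm behind it; z points along the fingers, y is the line along which they close (so a half turn about z gives the same grasp; the last joint's range is limited). The gripper opens to 85 mm and grips with 20 to 120 N. Pads are 22 mm wide; open, the fingers measure 114 mm over their backs; the gripper's body (76 mm by 85 mm) begins 54 mm behind the grasp point. The pads swing forward as they close: fully open they stand 13 mm farther back than shut.
Start: joints at [1.211, 0.477, 0.022, 1.555, -0.011, 1.109, -0.083], TCP at [0.168, -0.654, 0.231] pointing down, gripper open.
Joint ranges: [-2.96, 2.96], [-0.34, 2.1], [-1.41, 1.46], [0.24, 2.44], [-1.37, 4.51], [0.17, 1.92], [-2.96, 2.96]. Speed limits (rad/s): [2.39, 2.39, 3.14, 3.14, 3.14, 3.14, 3.14].

INTERFACE

Orientations are given as a unit quaternion [w, x, y, z].
In Python, from station import bot gives the robot as it stands.
- The arm moves only by the tool jog_arm, never from a script. Its argument "rows" is a list of rows, each an object of numbers: "fingers": the finger opening in mm, from 0 to 85.4; "x", "y", "z": the shift along the tool's x, y, z in mm; "ax", "ay", "az": the turn, a rotation vector about the tool's x, y, z in degrees. A call has exactly 8 rows; each row shifts and turns the commanded pose from where the row before left it, along the tool's axes as they then stand; what a row does not reach is not made up. A row lasts 1/10 s, in which the tool goes at most 50 mm and 8.59 degrees, less where a joint would pass 70% of its speed; a pose out of reach is approached as far as the arm can. A call with a gripper value outside its range is refused whole. The fingers move at their own pace and stop on an object; "force" is the grip in N (left out, the last holds). Time passes only in rows, so rows that do not move let the fingers close, or fill a call up. It gives the time, the measured TCP pose, the force, the opening and the grip force at its end, in the units of the state.
- bot.get_obs(): the state, without advancing time (a new reading comes with each control period).
- bot.read_camera(name): name is "side" or "top"; returns a dict with "pixels" (480x640x3 uint8, red, green, blue), "vertical_fov" (degrees; the focal length in pixels is half the picture's height over the tangent of half this angle, whatever the lens; pixels are square), "cx", "cy" (the principal point, pixels), "dist_coeffs" ([k1, k2, p1, p2, k3] as OpenCV has them; the pictures are not rectified), "world_from_camera" (4x4, takes a point from camera to world coordinates). Camera axes: x right, y down, z forward; pixel columns grow to the right and rows downward; lengths in m; the calibration is good to about 2 mm. A picture is of the moment at which its call begins. There is no depth.
- bot.hand_in(): hands the job in; it is judged then, once.
The state is a dict: "t": time; "q": joint angles; "joint_vel": joint speeds; "joint_torque": joint torques, N m; "eef_pos": TCP position; "tool_rot": TCP orientation; "contact_force": force on the tool from outside, world axes, zero at the start; "torque": the same for the moment, N m; "gripper_width": opening from 0.0 (shut) to 1.0 (fully open); "grasp_force": force on a finger pad.
Only numpy, scipy, OpenCV 4.12 (cv2) and the standard library are available. Lean on these libraries where they do the work, as an engineer would, in place of code of your own. Each camera call takes 0.05 s, during which the arm holds its last target. There are 200 camera calls.

TASK

Start the bench dust extractor: on the control box that has a thick round knob on a thin stem, pull that knob up as far as it comes and hold it there for a moment, then let go so that its spring takes it back down to rest. Leave the dial and the push button on the other two boxes as they are.

Things in the scene. Friction and masses are not known exactly. Their poses are not given: they have to be found in the camera images.
- pull_knob (a joint): travel of the pull knob, in m: 0 = down at rest, 0.020 = all the way up (end stop). It slides straight up only; a spring draws it down with about 4 N at rest, 7 N when fully up, and brings it back to 0 when it is let go. It does not lock and does not turn.
- pull_grip (a point): centre of the pull knob's head: a black disc-shaped head 34 mm across, 18 mm thick (edges bevelled 3 mm), on a 14 mm steel stem, upright on a fixed grey box 80 x 80 x 45 mm. The point is 25 mm above the box top (70 mm above the table at rest); the gap under the head is 16 mm. It is the tallest and only stemmed control; the three boxes are alike, in any order, centres 120 mm apart or more.
- dial_pointer (a point): outer end of the raised pointer on the rotary dial of another, like box: a wide, low, fluted black dial, 46 mm across, its top 19 mm above the box top, no gap below it. The point is 22 mm from the dial's axis, along the point's own -x; the dial turns about the vertical. To be left as it is.
- button_top (a point): top centre of the push button on the third, like box: a low black dome 30 mm across in a steel collar, its top 14.5 mm above the box top; it goes down 5 mm when pressed. To be left as it is.
There are look-alikes about, which are no part of the job. Leave any green or turquoise look-alike of the part that bears pull_knob alone.

How it is judged:
By the outcome, as a careful person would: the job done as asked, in the order asked, and still so for the second after the job is handed in, with the robot touching nothing.
It also fails if it takes over 32 s, if anything falls off the work surface, if the arm or the gripper's body presses on something with over 40 N, if the wrist force passes 120 N, or if a joint passes its speed limit or range.

## Working session

There is one attempt and no reset: what is moved stays moved. The work goes in short steps, Python scripts to look and compute and a tool call to move; the robot and the scene stay as the last step left them, time stands still between calls to the robot, and variables do not carry over. Pictures are saved under pics/ and viewed, at most 10 in all, crops included, and the job is handed in when it is done.

Besides the shell and the picture viewer there is one more tool, called after "Call:" as name(argument=value, ...) on one line, values as JSON. jog_arm: Moves the arm, as the interface text tells. Its arguments: {"type":"object","properties":{"rows":{"type":"array","items":{"type":"object","properties":{"fingers":{"type":"number"},"x":{"type":"number"},"y":{"type":"number"},"z":{"type":"number"},"ax":{"type":"number"},"ay":{"type":"number"},"az":{"type":"number"}}}},"force":{"type":"number"}},"required":["rows"]}

```bash
mkdir -p pics; python3 - <<'E'
from station import bot
import cv2,pickle
d={}
for n in("side","top"):
    c=bot.read_camera(n); d[n]=c; cv2.imwrite(f"pics/{n}0.png",c["pixels"][:,:,::-1])
    print(n,c["vertical_fov"],c["cx"],c["cy"],c["dist_coeffs"],c["world_from_camera"])
o=bot.get_obs();print(o)
pickle.dump(d,open("cam.pkl","wb"))
E
```

```text
side 56.77866640037687 319.3802836615649 244.38415050517747 [0.03068246 0.         0.         0.         0.        ] [[ 0.94788938 -0.13241575  0.28977887  0.26252682]
 [-0.31809479 -0.44451783  0.83738856 -0.81934742]
 [ 0.01792844 -0.88592887 -0.46347449  0.49488542]
 [ 0.          0.          0.          1.        ]]
top 48.419600290226875 321.35626751068884 242.54464006832603 [-0.13062283  0.          0.          0.          0.        ] [[-0.00326948 -0.99036624  0.13843414  0.35511225]
 [-0.9999647   0.00430936  0.00721269 -0.0874211 ]
 [-0.00773976 -0.13840567 -0.99034538  1.12826268]
 [ 0.          0.          0.          1.        ]]
{'t': 0.1, 'q': array([ 1.21090081,  0.47774638,  0.02232751,  1.55633012, -0.0114934 ,
        1.1093038 , -0.08308395]), 'joint_vel': array([-0.00011732,  0.00065932,  0.00024209, -0.00274543,  0.00139527,
       -0.00028289,  0.00081831]), 'joint_torque': array([ 4.26403261e-03, -5.97757673e+01,  1.61367383e+00, -2.81954759e+01,
        1.28026385e-02,  4.98461479e-03,  1.75301625e-05]), 'eef_pos': array([ 0.16803781, -0.65320593,  0.23041272]), 'tool_rot': array([-8.13535394e-04,  9.92081689e-01,  1.25591537e-01, -1.63630678e-04]), 'contact_force': array([ 0.35067719,  0.25145533, -0.81456187]), 'torque': array([ 0.00289732, -0.00418661, -0.00224035]), 'grasp_force': 0.0, 'gripper_width': 0.9984482224844281}
```

View pics/side0.png

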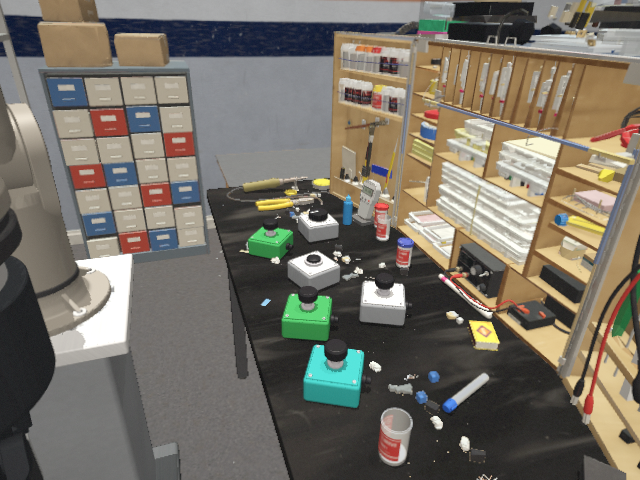

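View pics/top0.png

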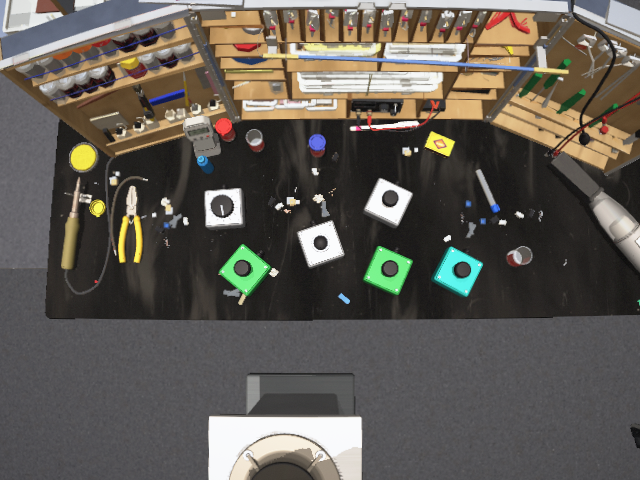

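```bash
python3 - <<'E'
import cv2,numpy as np
a=cv2.imread("pics/top0.png")[170:240,350:430];b=cv2.imread("pics/side0.png")[265:335,345:425]
cv2.imwrite("pics/crop.png",np.hstack([cv2.resize(i,(400,350),interpolation=cv2.INTER_CUBIC) for i in(a,b)]))
E
```

```text
(no output)
```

View pics/crop.png

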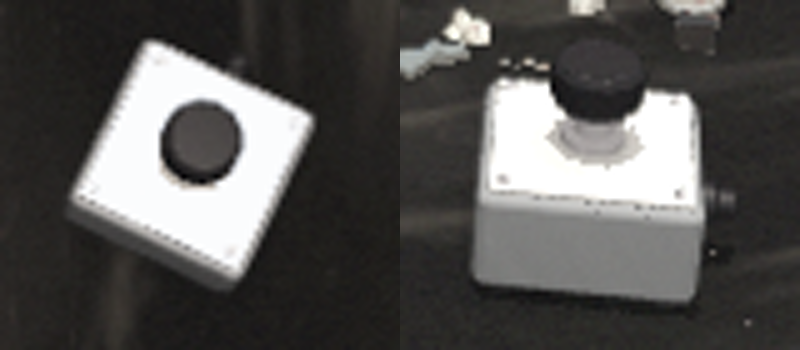

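The top view shows the grey pull-knob box, head centre at about (390.0, 198.0); in the side view its head is centred at about (384.0, 281.0), with the stem visible. The dial is at top (222, 206), the button at (320, 243), and the green and turquoise look-alikes are at (245, 268), (390, 268) and (461, 269).

```bash
cat > h.py <<'E'
import cv2,pickle,numpy as np
from scipy.spatial.transform import Rotation as R
def ray(c,uv):
    f=240/np.tan(np.radians(c["vertical_fov"]/2));K=np.array([[f,0,c["cx"]],[0,f,c["cy"]],[0,0,1]])
    p=cv2.undistortPoints(np.array([[uv]],float),K,np.array(c["dist_coeffs"],float))[0,0]
    T=np.array(c["world_from_camera"]);return T[:3,3],T[:3,:3]@np.r_[p,1]
def atz(c,uv,z):
    o,d=ray(c,uv);return o+d*(z-o[2])/d[2]
def tri(rs):
    A=0;b=0
    for o,d in rs:
        d=d/np.linalg.norm(d);P=np.eye(3)-np.outer(d,d);A=A+P;b=b+P@o
    return np.linalg.solve(A,b)
E
python3 - <<'E'
from h import *
from station import bot
d=pickle.load(open("cam.pkl","rb"));t,s=d["top"],d["side"]
print("tri",tri([ray(t,(390,198)),ray(s,(384,281))]),atz(t,(390,198),.07),atz(s,(384,281),.07))
for n,u in dict(dial=(222,206),button=(320,242),green=(390,268)).items(): print(n,atz(t,u,.06))
for u in((150,40),(315,120),(240,272),(72,195)): print(atz(t,(350+u[0]/5-.4,170+u[1]/5-.4),.045))
o=bot.get_obs();q=o["tool_rot"];print(R.from_quat(np.r_[q[1:],q[0]]).as_matrix())
E
```

```text
tri [ 0.59375787 -0.21934522  0.07035587] [ 0.59372934 -0.21934913  0.07      ] [ 0.5941598  -0.21884007  0.07      ]
dial [0.58112274 0.12420659 0.06      ]
button [ 0.50556138 -0.07690328  0.06      ]
green [ 0.45216566 -0.21747434  0.06      ]
[ 0.64307779 -0.20172973  0.045     ]
[ 0.60867222 -0.26997507  0.045     ]
[ 0.54447526 -0.23693463  0.045     ]
[ 0.57706868 -0.16800064  0.045     ]
[[ 9.68453478e-01  2.49193863e-01 -5.29016320e-04]
 [ 2.49194395e-01 -9.68452208e-01  1.57308588e-03]
 [-1.20323677e-04 -1.65528839e-03 -9.99998623e-01]]
```

Call:
jog_arm(rows=[{"x": 32,"y": -20,"fingers": 70},{"x": 32,"y": -20},{"x": 32,"y": -20},{"x": 32,"y": -20},{"x": 32,"y": -20},{"x": 32,"y": -20},{"x": 32,"y": -20},{"x": 32,"y": -20}])

```text
invalid input
```

Call:
jog_arm(rows=[{"x": 32,"y": -20},{"x": 32,"y": -20},{"x": 32,"y": -20},{"x": 32,"y": -20},{"x": 32,"y": -20},{"x": 32,"y": -19},{"x": 30,"y": -18},{"x": 15,"y": -10}])

```text
invalid input
```

```bash
cat > st.py <<'E'
from h import *
from station import bot
o=bot.get_obs();q=o["tool_rot"];M=R.from_quat(np.r_[q[1:],q[0]]).as_matrix()
print(o["t"],o["eef_pos"],o["contact_force"],o["gripper_width"],o["grasp_force"])
print(M);print("tool shift mm to z=.054",1000*M.T@(np.array([.594,-.219,.054])-o["eef_pos"]))
E
python3 st.py
```

```text
0.1 [ 0.16803781 -0.65320593  0.23041272] [ 0.35067719  0.25145533 -0.81456187] 0.9984482224844281 0.0
[[ 9.68453478e-01  2.49193863e-01 -5.29016320e-04]
 [ 2.49194395e-01 -9.68452208e-01  1.57308588e-03]
 [-1.20323677e-04 -1.65528839e-03 -9.99998623e-01]]
tool shift mm to z=.054 [ 520.74747068 -314.06851018  176.87018361]
```

Call:
jog_arm(rows=[{"x": 32,"y": -20,"z": 0,"ax": 0,"ay": 0,"az": 0,"fingers": 70},{"x": 32,"y": -20,"z": 0,"ax": 0,"ay": 0,"az": 0,"fingers": 70},{"x": 32,"y": -20,"z": 0,"ax": 0,"ay": 0,"az": 0,"fingers": 70},{"x": 32,"y": -20,"z": 0,"ax": 0,"ay": 0,"az": 0,"fingers": 70},{"x": 32,"y": -20,"z": 0,"ax": 0,"ay": 0,"az": 0,"fingers": 70},{"x": 32,"y": -20,"z": 0,"ax": 0,"ay": 0,"az": 0,"fingers": 70},{"x": 32,"y": -20,"z": 0,"ax": 0,"ay": 0,"az": 0,"fingers": 70},{"x": 32,"y": -20,"z": 0,"ax": 0,"ay": 0,"az": 0,"fingers": 70}])

```text
t: 0.9
eef_pos: [0.3769, -0.4336, 0.231]
tool_rot: [-0.0, 0.992, 0.126, -0.0]
contact_force: [1.3, -0.4, 0.1]
gripper_width: 0.817
grasp_force: 0.0
```

Call:
jog_arm(rows=[{"x": 35,"y": -20,"z": 0,"ax": 0,"ay": 0,"az": 0,"fingers": 70},{"x": 35,"y": -20,"z": 0,"ax": 0,"ay": 0,"az": 0,"fingers": 70},{"x": 35,"y": -20,"z": 0,"ax": 0,"ay": 0,"az": 0,"fingers": 70},{"x": 35,"y": -20,"z": 0,"ax": 0,"ay": 0,"az": 0,"fingers": 70},{"x": 35,"y": -20,"z": 0,"ax": 0,"ay": 0,"az": 0,"fingers": 70},{"x": 35,"y": -20,"z": 0,"ax": 0,"ay": 0,"az": 0,"fingers": 70},{"x": 34,"y": -20,"z": 0,"ax": 0,"ay": 0,"az": 0,"fingers": 70},{"x": 20,"y": -14,"z": 0,"ax": 0,"ay": 0,"az": 0,"fingers": 70}])

```text
t: 1.7
eef_pos: [0.5955, -0.2166, 0.2308]
tool_rot: [-0.001, 0.992, 0.127, 0.0]
contact_force: [-1.1, 0.1, 0.8]
gripper_width: 0.819
grasp_force: 0.0
```

```bash
python3 st.py
```

```text
1.7 [ 0.59552522 -0.21662336  0.23080331] [-1.13487755  0.06768749  0.79595585] 0.8191654979521087 0.0
[[ 9.67630094e-01  2.52372687e-01  1.65820356e-04]
 [ 2.52372140e-01 -9.67629013e-01  1.54811371e-03]
 [ 5.51154204e-04 -1.45615298e-03 -9.99998788e-01]]
tool shift mm to z=.054 [ -2.17309538   2.17223787 176.79915896]
```

Call:
jog_arm(rows=[{"x": -2,"y": 2,"z": 20,"ax": 0,"ay": 0,"az": 0,"fingers": 70},{"x": 0,"y": 0,"z": 25,"ax": 0,"ay": 0,"az": 0,"fingers": 70},{"x": 0,"y": 0,"z": 25,"ax": 0,"ay": 0,"az": 0,"fingers": 70},{"x": 0,"y": 0,"z": 20,"ax": 0,"ay": 0,"az": 0,"fingers": 70},{"x": 0,"y": 0,"z": 15,"ax": 0,"ay": 0,"az": 0,"fingers": 70},{"x": 0,"y": 0,"z": 10,"ax": 0,"ay": 0,"az": 0,"fingers": 70},{"x": 0,"y": 0,"z": 5,"ax": 0,"ay": 0,"az": 0,"fingers": 70},{"x": 0,"y": 0,"z": 0,"ax": 0,"ay": 0,"az": 0,"fingers": 70}])

```text
t: 2.5
eef_pos: [0.5921, -0.2225, 0.111]
tool_rot: [-0.0, 0.992, 0.126, -0.0]
contact_force: [-0.5, 0.0, -1.0]
gripper_width: 0.819
grasp_force: 0.0
```

```bash
python3 st.py; python3 - <<'E'
from station import bot
import cv2
a=bot.read_camera("side")["pixels"][200:360,280:480,::-1]
cv2.imwrite("pics/s1.png",cv2.resize(a,None,fx=3,fy=3))
E
```

```text
2.5 [ 0.59205837 -0.22249865  0.1110368 ] [-0.4594291   0.03278445 -1.02976295] 0.8194258428761256 0.0
[[ 9.68468171e-01  2.49136974e-01 -4.12639755e-04]
 [ 2.49137044e-01 -9.68468232e-01  1.29604393e-04]
 [-3.67339248e-04 -2.28321579e-04 -9.99999906e-01]]
tool shift mm to z=.054 [ 2.77300211 -2.89157681 57.03644778]
```

View pics/s1.png

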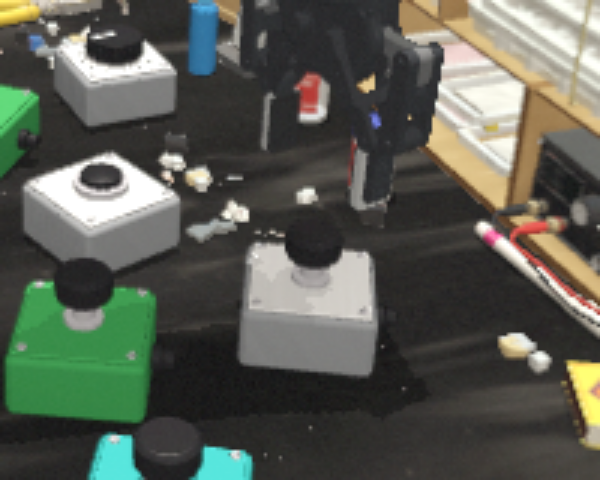

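The gripper hangs open above the grey knob (head at crop (314, 235)), with a finger on each side and nothing in the way.

Call:
jog_arm(rows=[{"x": 3,"y": -3,"z": 0,"ax": 0,"ay": 0,"az": 0,"fingers": 70},{"x": 0,"y": 0,"z": 12,"ax": 0,"ay": 0,"az": 0,"fingers": 70},{"x": 0,"y": 0,"z": 15,"ax": 0,"ay": 0,"az": 0,"fingers": 70},{"x": 0,"y": 0,"z": 15,"ax": 0,"ay": 0,"az": 0,"fingers": 70},{"x": 0,"y": 0,"z": 10,"ax": 0,"ay": 0,"az": 0,"fingers": 70},{"x": 0,"y": 0,"z": 6,"ax": 0,"ay": 0,"az": 0,"fingers": 70},{"x": 0,"y": 0,"z": 3,"ax": 0,"ay": 0,"az": 0,"fingers": 70},{"x": 0,"y": 0,"z": 0,"ax": 0,"ay": 0,"az": 0,"fingers": 70}])

```text
t: 3.35
eef_pos: [0.5942, -0.2189, 0.0499]
tool_rot: [-0.0, 0.992, 0.126, -0.0]
contact_force: [-0.7, -0.9, -0.2]
gripper_width: 0.82
grasp_force: 0.0
```

```bash
python3 st.py
```

```text
3.35 [ 0.59419025 -0.2188684   0.04989553] [-0.6542915  -0.85224901 -0.23569718] 0.8197141191163005 0.0
[[ 9.68486193e-01  2.49066831e-01 -4.56359857e-04]
 [ 2.49066917e-01 -9.68486268e-01  1.40823869e-04]
 [-4.06903700e-04 -2.50050115e-04 -9.99999886e-01]]
tool shift mm to z=.054 [-0.21870147  0.07903998 -4.10440357]
```

Call:
jog_arm(rows=[{"x": 0,"y": 0,"z": 0,"ax": 0,"ay": 0,"az": 0,"fingers": 45},{"x": 0,"y": 0,"z": 0,"ax": 0,"ay": 0,"az": 0,"fingers": 38},{"x": 0,"y": 0,"z": 0,"ax": 0,"ay": 0,"az": 0,"fingers": 30},{"x": 0,"y": 0,"z": 0,"ax": 0,"ay": 0,"az": 0,"fingers": 25},{"x": 0,"y": 0,"z": 0,"ax": 0,"ay": 0,"az": 0,"fingers": 20},{"x": 0,"y": 0,"z": 0,"ax": 0,"ay": 0,"az": 0,"fingers": 20},{"x": 0,"y": 0,"z": 0,"ax": 0,"ay": 0,"az": 0,"fingers": 20},{"x": 0,"y": 0,"z": 0,"ax": 0,"ay": 0,"az": 0,"fingers": 20}], force=60)

```text
t: 4.15
eef_pos: [0.5945, -0.2182, 0.0513]
tool_rot: [-0.0, 0.992, 0.126, 0.0]
contact_force: [-2.0, 2.7, 5.8]
gripper_width: 0.373
grasp_force: 59.1
```

```bash
python3 - <<'E'
from station import bot
import cv2
a=bot.read_camera("side")["pixels"][220:340,320:440,::-1]
cv2.imwrite("pics/s2.png",cv2.resize(a,None,fx=5,fy=5,interpolation=cv2.INTER_CUBIC))
E
```

```text
(no output)
```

View pics/s2.png

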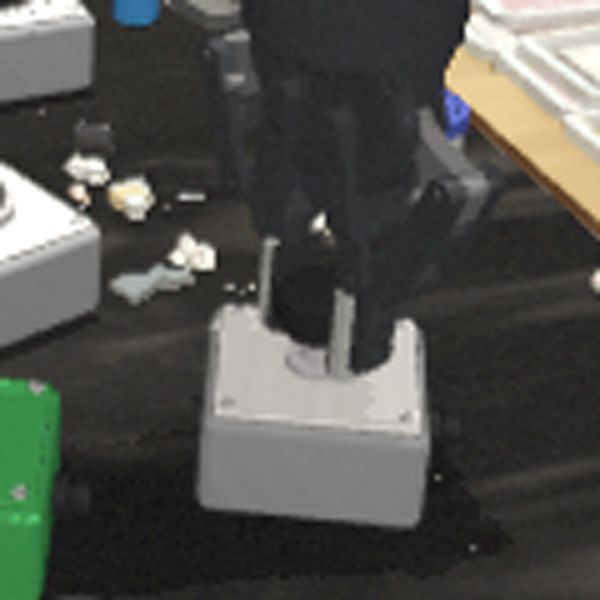

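The pads (crop x about 265 and 342) hold the sides of the head, and their tips are below it, clear of the box. Now I pull up.

Call:
jog_arm(rows=[{"x": 0,"y": 0,"z": -2,"ax": 0,"ay": 0,"az": 0,"fingers": 20},{"x": 0,"y": 0,"z": -3,"ax": 0,"ay": 0,"az": 0,"fingers": 20},{"x": 0,"y": 0,"z": -3,"ax": 0,"ay": 0,"az": 0,"fingers": 20},{"x": 0,"y": 0,"z": -3,"ax": 0,"ay": 0,"az": 0,"fingers": 20},{"x": 0,"y": 0,"z": -3,"ax": 0,"ay": 0,"az": 0,"fingers": 20},{"x": 0,"y": 0,"z": -3,"ax": 0,"ay": 0,"az": 0,"fingers": 20},{"x": 0,"y": 0,"z": -1,"ax": 0,"ay": 0,"az": 0,"fingers": 20},{"x": 0,"y": 0,"z": 0,"ax": 0,"ay": 0,"az": 0,"fingers": 20}])

```text
t: 5.0
eef_pos: [0.5944, -0.2183, 0.0683]
tool_rot: [-0.0, 0.992, 0.126, 0.0]
contact_force: [2.8, 3.4, -7.0]
gripper_width: 0.37
grasp_force: 59.9
```

Call:
jog_arm(rows=[{"x": 0,"y": 0,"z": -1,"ax": 0,"ay": 0,"az": 0,"fingers": 20},{"x": 0,"y": 0,"z": -1,"ax": 0,"ay": 0,"az": 0,"fingers": 20},{"x": 0,"y": 0,"z": -1,"ax": 0,"ay": 0,"az": 0,"fingers": 20},{"x": 0,"y": 0,"z": -1,"ax": 0,"ay": 0,"az": 0,"fingers": 20},{"x": 0,"y": 0,"z": 0,"ax": 0,"ay": 0,"az": 0,"fingers": 20},{"x": 0,"y": 0,"z": 0,"ax": 0,"ay": 0,"az": 0,"fingers": 20},{"x": 0,"y": 0,"z": 0,"ax": 0,"ay": 0,"az": 0,"fingers": 20},{"x": 0,"y": 0,"z": 0,"ax": 0,"ay": 0,"az": 0,"fingers": 20}])

```text
t: 5.8
eef_pos: [0.5944, -0.2183, 0.0715]
tool_rot: [-0.0, 0.992, 0.126, 0.0]
contact_force: [4.9, 3.6, -10.9]
gripper_width: 0.372
grasp_force: 61.4
```

Call:
jog_arm(rows=[{"x": 0,"y": 0,"z": -1,"ax": 0,"ay": 0,"az": 0,"fingers": 20},{"x": 0,"y": 0,"z": -1,"ax": 0,"ay": 0,"az": 0,"fingers": 20},{"x": 0,"y": 0,"z": 0,"ax": 0,"ay": 0,"az": 0,"fingers": 20},{"x": 0,"y": 0,"z": 0,"ax": 0,"ay": 0,"az": 0,"fingers": 20},{"x": 0,"y": 0,"z": 0,"ax": 0,"ay": 0,"az": 0,"fingers": 20},{"x": 0,"y": 0,"z": 0,"ax": 0,"ay": 0,"az": 0,"fingers": 20},{"x": 0,"y": 0,"z": 0,"ax": 0,"ay": 0,"az": 0,"fingers": 20},{"x": 0,"y": 0,"z": 0,"ax": 0,"ay": 0,"az": 0,"fingers": 20}])

```text
t: 6.6
eef_pos: [0.5942, -0.2183, 0.0717]
tool_rot: [-0.001, 0.992, 0.126, -0.0]
contact_force: [10.1, 2.0, -25.0]
gripper_width: 0.365
grasp_force: 62.5
```

```bash
python3 - <<'E'
from station import bot
import cv2
a=bot.read_camera("side")["pixels"][220:340,320:440,::-1]
cv2.imwrite("pics/s3.png",cv2.resize(a,None,fx=5,fy=5,interpolation=cv2.INTER_CUBIC))
E
```

```text
(no output)
```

View pics/s3.png

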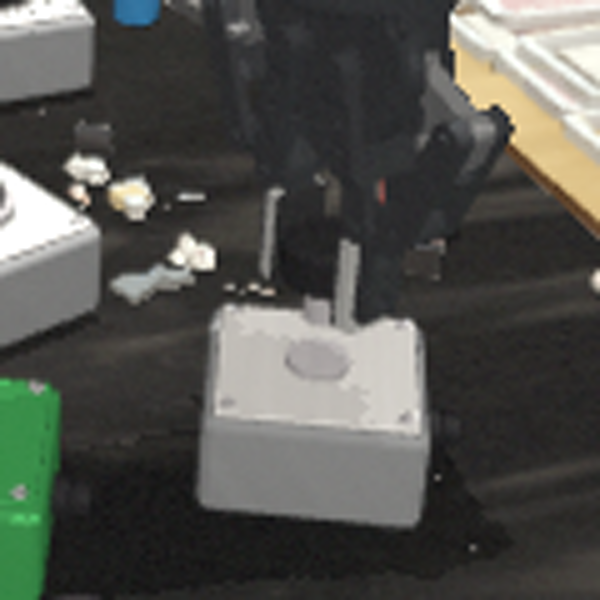

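The knob is up on its stop: the force rose to 25 N with no further travel, and the head is well clear of the box. It has been held there, so I let go.

Call:
jog_arm(rows=[{"x": 0,"y": 0,"z": 0,"ax": 0,"ay": 0,"az": 0,"fingers": 70},{"x": 0,"y": 0,"z": 0,"ax": 0,"ay": 0,"az": 0,"fingers": 70},{"x": 0,"y": 0,"z": 0,"ax": 0,"ay": 0,"az": 0,"fingers": 70},{"x": 0,"y": 0,"z": 0,"ax": 0,"ay": 0,"az": 0,"fingers": 70},{"x": 0,"y": 0,"z": 0,"ax": 0,"ay": 0,"az": 0,"fingers": 70},{"x": 0,"y": 0,"z": -5,"ax": 0,"ay": 0,"az": 0,"fingers": 70},{"x": 0,"y": 0,"z": -10,"ax": 0,"ay": 0,"az": 0,"fingers": 70},{"x": 0,"y": 0,"z": -15,"ax": 0,"ay": 0,"az": 0,"fingers": 70}])

```text
t: 7.45
eef_pos: [0.5939, -0.2187, 0.1049]
tool_rot: [-0.0, 0.992, 0.126, -0.0]
contact_force: [-0.6, 0.2, 0.0]
gripper_width: 0.818
grasp_force: 0.0
```

Call:
jog_arm(rows=[{"x": 0,"y": 0,"z": -20,"ax": 0,"ay": 0,"az": 0,"fingers": 70},{"x": 0,"y": 0,"z": -20,"ax": 0,"ay": 0,"az": 0,"fingers": 70},{"x": 0,"y": 0,"z": -20,"ax": 0,"ay": 0,"az": 0,"fingers": 70},{"x": 0,"y": 0,"z": -20,"ax": 0,"ay": 0,"az": 0,"fingers": 70},{"x": 0,"y": 0,"z": -10,"ax": 0,"ay": 0,"az": 0,"fingers": 70},{"x": 0,"y": 0,"z": 0,"ax": 0,"ay": 0,"az": 0,"fingers": 70},{"x": 0,"y": 0,"z": 0,"ax": 0,"ay": 0,"az": 0,"fingers": 70},{"x": 0,"y": 0,"z": 0,"ax": 0,"ay": 0,"az": 0,"fingers": 70}])

```text
t: 8.25
eef_pos: [0.5935, -0.2187, 0.1932]
tool_rot: [-0.0, 0.992, 0.126, -0.001]
contact_force: [-0.2, -0.7, 0.9]
gripper_width: 0.82
grasp_force: 0.0
```

```bash
python3 - <<'E'
from station import bot
import cv2
a=bot.read_camera("side")["pixels"][200:360,260:460,::-1]
cv2.imwrite("pics/s4.png",cv2.resize(a,None,fx=3,fy=3,interpolation=cv2.INTER_CUBIC))
E
```

```text
(no output)
```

View pics/s4.png

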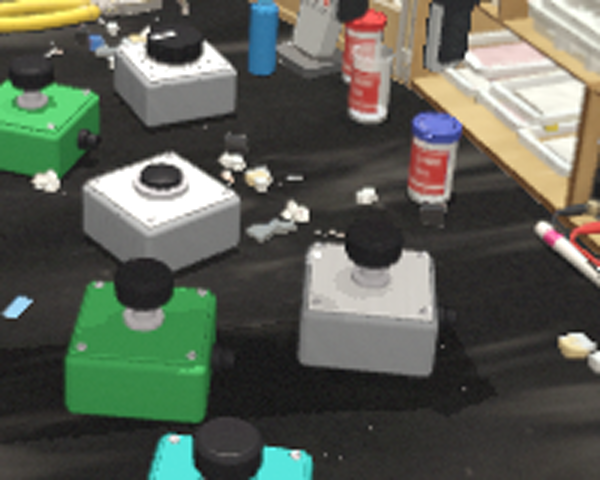

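The knob is back down at rest (head at crop (373, 235), the same pixel place as before), the arm is clear of it, and the dial and button look as they did.

```bash
python3 -c "
from station import bot
print(bot.hand_in())"
```

```text
the job is handed in; nothing more can be done
None
```

I pulled the knob up to its end stop, held it there for about 0.8 s and let go; the last picture shows it back down at rest, the dial and button were not touched, and the job is handed in (no verdict was returned).

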